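# Put packing plates away in a narrowing-slot thickness rack

## Task

Put the two steel packing plates away in the thickness rack, each in the slot that it fits, pushed down past the sprung keeper until it stands upright on the slot's floor, then let go. The three slots look alike at the mouth but narrow to different widths in no fixed order, so find the right one: where a plate stops high, do not force it (never press it with more than about 30 N) but lift it out and try another slot. Leave the spray can, the wrench and the purple roller end where they are.

Things in the scene. Friction and masses are not known exactly. Their poses are not given: they have to be found in the camera images.
- plate_thick: The thicker of two plain steel packing plates, 15 x 50 x 88 mm (thickness along its x, width along y, height along z), about 0.52 kg. Origin: centre of its underside. At the start it stands upright in its timber stand, underside 8 mm above the table; the top 66 mm are free to grip across the thickness. Same either way round.
- plate_thin: The thinner of two plain steel packing plates, 9 x 50 x 88 mm (thickness along its x, width along y, height along z), about 0.31 kg. Origin: centre of its underside. At the start it stands upright in its timber stand, underside 8 mm above the table; the top 66 mm are free to grip across the thickness. Same either way round.
- stand_thick: Fixed timber stand, 70 x 80 x 30 mm high, with a groove along its y, 18 mm wide and 22 mm deep, open at both ends, in which the 15 mm plate stands. Origin: centre of its underside.
- stand_thin: Fixed timber stand, 70 x 80 x 30 mm high, with a groove along its y, 12 mm wide and 22 mm deep, open at both ends, in which the 9 mm plate stands. Origin: centre of its underside.
- rack: Fixed rack: steel base bar 90 x 256 x 8 mm on the table with three aluminium slot blocks end to end along its y, each 52 mm (x) x 74 mm (y), tops 56 mm above the table. Origin: centre of the base's underside. Slot centres: x = 0, y = -76, 0, +76 mm; slots 56 mm long along y, floors 14 mm above the table. A plate stands in a slot with its width along the rack's y; home, its top is 46 mm above the blocks.
- mouth_left (a point): Centre of the mouth of the left (rack +y) slot of the rack, at the blocks' top, 56 mm above the table, 42 mm above the slot's floor. Each slot: mouth 26 mm wide in x, walls sloping inward over the first 12 mm of depth to a parallel throat 30 mm deep. Throats are 17.5, 11.5 and 6 mm wide, one each, in an order that changes and is not given: look down in or feel.
- mouth_middle (a point): Centre of the mouth of the middle slot of the rack, at the blocks' top, 56 mm above the table, 42 mm above the slot's floor. The 15 mm plate fits only the 17.5 mm throat; the 9 mm plate belongs in the 11.5 mm one (it would drop into the widest too, leaving the thick one no place). A plate too thick for a throat stops on the slopes: 15 mm plate about 33 mm (11.5 throat) or 35 mm (6), 9 mm plate about 32 mm above the floor.
- mouth_right (a point): Centre of the mouth of the right (rack -y) slot of the rack, at the blocks' top, 56 mm above the table, 42 mm above the slot's floor. In every throat a sprung steel keeper, 30 mm long, stands 2 to 4 mm out of the +x wall; in the fitting slot the plate meets it about 12 mm above the floor, and pushing past it takes some 5 to 20 N all the way to the floor; its own weight does not take it home (and it pushes the plate towards -x with up to 12 N).
- block_p: One of the rack's three fixed slot blocks, alike outside, 52 x 74 x 48 mm high, standing on the base bar in any of the three positions; its throat width is not given. Origin: centre of its underside.
- block_q: One of the rack's three fixed slot blocks, alike outside, 52 x 74 x 48 mm high, standing on the base bar in any of the three positions; its throat width is not given. Origin: centre of its underside.
- block_r: One of the rack's three fixed slot blocks, alike outside, 52 x 74 x 48 mm high, standing on the base bar in any of the three positions; its throat width is not given. Origin: centre of its underside.
- spray_can: Bystander: spray can, 52 mm across, 160 mm tall, standing. Origin: centre of its underside.
- wrench: Bystander: steel wrench lying flat.
- roller_cup: Bystander: purple plastic spool-shaped roller end, 64 mm across, 40 mm high, standing. Origin: centre of its underside.
Mind the look-alikes: they are no part of the job. What is shaped like the plate_thin but blue is not meant.

How it is judged:
By the outcome, as a careful person would: the job done as asked, in the order asked, and still so for the second after the job is handed in, with the robot touching nothing.
It also fails if it takes over 72 s, if anything falls off the work surface, if the arm or the gripper's body presses on something with over 40 N, if the wrist force passes 120 N, or if a joint passes its speed limit or range.

## Robot

A 6-joint arm with a two-finger parallel gripper is mounted at the origin on the work surface. World frame = base frame: x ahead of the robot, y to its left, z up, the work surface at z = 0. Lengths are in mm, angles in rad, forces in N, time in s.
With the tool pointing down it reaches from about 275 to 1000 mm from the base axis. Payload 8.4 kg.
Tool frame: the origin (TCP) lies at the very end of the fingers, on their centre line; the grasp point (between the pads) lies 19 mm behind it; z points along the fingers, x is the direction in which the jaws open and shut, and the axes are right-handed (so a half turn about z gives the same grasp; the last joint's range is limited). The gripper opens to 85 mm and grips with 20 to 120 N. Pads are 22 mm wide; open, the fingers measure 114 mm over their backs; the gripper's body (76 mm by 85 mm) begins 54 mm behind the grasp point. The pads swing forward as they close: fully open they stand 13 mm farther back than shut.
Start: joints at [-1.137, 0.353, 1.633, -0, 1.155, -0.002], TCP at [263.834, -566.586, 231.281] pointing down, gripper open.
Joint ranges: [-2.63, 2.63], [-0.92, 2.1], [0.06, 2.66], [-1.3, 4.44], [0, 2.69], [-3.02, 3.02]. Speed limits (rad/s): [2.22, 2.22, 2.79, 3.14, 3.14, 3.14].

## Interface

Orientations are given as [roll, pitch, yaw] about the fixed x, y, z axes, in that order (R = Rz(yaw) Ry(pitch) Rx(roll)).
In Python, from rig import r gives the robot as it stands. The module is installed in compiled form; this text tells all that it offers.
- The arm moves only by the tool apply_moves, never from a script. Its argument "targets" is a list that holds one entry, the list of rows, each a list of 7 numbers: the gripper's target within -1 to 1 (fully open at 1, half-way at 0, shut at -1), then the shift along the tool's x, y, z in cm, then the turn, a rotation vector about the tool's x, y, z in degrees. A call has 1 to 8 rows; each row is the pose to reach, as a shift and turn from the pose measured when the call began, along the tool's axes at that moment; what a row does not reach only later rows make up. A row lasts 1/10 s, in which the tool goes at most 50 mm and 8.59 degrees, less where a joint would pass 70% of its speed; a pose out of reach is approached as far as the arm can. A call with a gripper value outside its range is refused whole. The fingers move at their own pace and stop on an object; "newtons" is the grip in N (left out, the last holds). Time passes only in rows, so rows that repeat a pose let the fingers close. It gives the time, the measured TCP pose, the force and the opening at its end, in the units of the state.
- r.sense(): the state, without advancing time (a new reading comes with each control period).
- r.grab_frame(name): name is "scene" or "top" or "wrist"; returns a dict with "pixels" (420x560x3 uint8, red, green, blue), "fov_y" (degrees; the focal length in pixels is half the picture's height over the tangent of half this angle, whatever the lens; pixels are square), "cx", "cy" (the principal point, pixels), "R" (3x3) and "t" (3): a world point X has camera coordinates R X + t; the wrist camera has in their place "mount" (4x4, takes a point from camera to tool coordinates, whose origin is the TCP and whose axes are the tool frame's). Camera axes: x right, y down, z forward; pixel columns grow to the right and rows downward; lengths in mm; the calibration is good to about 2 mm. A picture is of the moment at which its call begins: read the wrist's pose just before it. There is no depth.
- r.sign_off(): hands the job in, once; it reports no verdict.
The state is a dict: "clock": time; "qpos": joint angles; "qvel": joint speeds; "joint_efforts": joint torques, N m; "eef_pos": TCP position; "tcp_rot": TCP orientation; "contact_force": force on the tool from outside, world axes, zero at the start; "wrist_torque": the same for the moment, N m; "opening": opening from 0.0 (shut) to 1.0 (fully open).
Only numpy, scipy, OpenCV 4.12 (cv2) and the standard library are available. Lean on these libraries where they do the work, as an engineer would, in place of code of your own. Each camera call takes 0.05 s, during which the arm holds its last target. There are 200 camera calls.

## Working session

There is one attempt and no reset: what is moved stays moved. The work goes in short steps, Python scripts to look and compute and a tool call to move; the robot and the scene stay as the last step left them, time stands still between calls to the robot, and variables do not carry over. Pictures are saved under pics/ and viewed, about 8 in all and at most 12, crops included, and the job is handed in when it is done.

Besides the shell and the picture viewer there is one more tool, called by a JSON object that holds its "op" and its "data", one argument or row to a line. apply_moves: Moves the arm, as the interface text tells. Its arguments: {"type":"object","properties":{"targets":{"type":"array"},"newtons":{"type":"number"}},"required":["targets"]}

```bash
mkdir -p pics
cat > h.py <<'E'
from rig import r
import numpy as np, cv2, pickle
def grab(n,tag):
    s=r.sense(); f=r.grab_frame(n); f['s']=s
    pickle.dump(f,open(f'pics/{tag}.pkl','wb'))
    cv2.imwrite(f'pics/{tag}.png',f['pixels'][:,:,::-1]); return f
E
python3 - <<'E'
from h import *
s=r.sense(); print(s)
for n in('scene','top'):
    f=grab(n,n+'0'); print(n,f['fov_y'],f['cx'],f['cy'],f['R'],f['t'])
f=grab('wrist','wrist0'); print(f['mount'],f['fov_y'])
a=[cv2.imread(f'pics/{n}0.png') for n in('scene','top')]
E
```

```text
{'clock': 0.0, 'qpos': array([-1.13743423e+00,  3.53657277e-01,  1.63417143e+00,  1.67921959e-05,
        1.15518799e+00, -2.41095042e-03]), 'qvel': array([-0.00074305,  0.00030868,  0.00154926,  0.00053491,  0.00041466,
       -0.00076465]), 'joint_efforts': array([ 9.45176362e-04, -6.05254555e+01, -3.42063117e+01,  1.97244804e-04,
        9.39247780e-03,  2.07114232e-05]), 'eef_pos': array([ 263.61033687, -566.1415273 ,  230.54002014]), 'tcp_rot': array([-3.14157387e+00,  1.42400917e-03, -1.13503005e+00]), 'contact_force': array([-0.18265613,  0.41542061, -0.37476175]), 'wrist_torque': array([ 0.0039669 ,  0.00032368, -0.0271794 ]), 'opening': 1.000268088973002}
scene 42.2212080607378 271.16096032709817 208.83070888621535 [[ 0.12224295  0.99247797  0.006643  ]
 [ 0.60245704 -0.06888192 -0.79517344]
 [-0.78873454  0.10120647 -0.60634567]] [ -61.55625263 -288.41985587 1831.59259408]
top 57.602229640298965 276.38841437285254 205.5323565590171 [[ 3.89989859e-04 -9.99031663e-01  4.39952708e-02]
 [-9.99259347e-01 -2.08220203e-03 -3.84242378e-02]
 [ 3.84786373e-02 -4.39477005e-02 -9.98292539e-01]] [-41.89576634 544.48740533 787.00391492]
[[ 9.99998110e-01  1.35091823e-03  1.39822334e-03  5.66225426e-01]
 [-1.69275814e-03  9.58713368e-01  2.84369149e-01 -7.11222696e+01]
 [-9.56335937e-04 -2.84370978e-01  9.58713843e-01 -1.42273493e+02]
 [ 0.00000000e+00  0.00000000e+00  0.00000000e+00  1.00000000e+00]] 68.55915396150779
```

View pics/scene0.png

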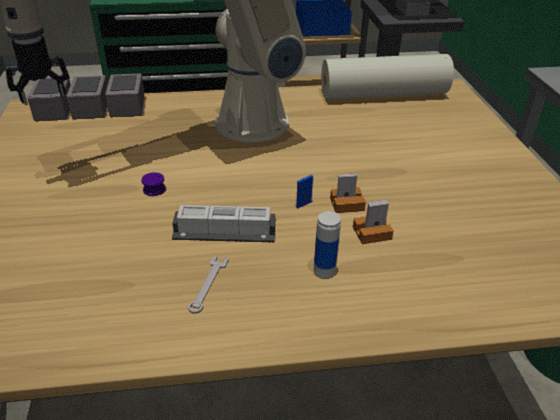

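View pics/top0.png

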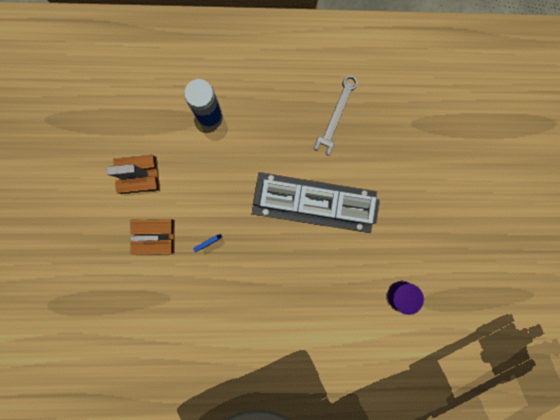

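The scene view shows the rack at about (225,222), the two grey plates in stands at (347,188) and (376,215), and the blue decoy at (305,191). In the top view, the rack is near (316,202), the thick plate's stand at about (136,172) and the thin one's at about (152,238).

Run:
```python
import cv2, numpy as np
t=cv2.imread('pics/top0.png')
a=cv2.resize(t[165:240,245:385],(784,420),interpolation=cv2.INTER_CUBIC)  #5.6x
b=cv2.resize(t[148:262,100:180],None,fx=3.5,fy=3.5,interpolation=cv2.INTER_CUBIC)
cv2.imwrite('pics/c1.png',a)
s=cv2.imread('pics/scene0.png')
c=cv2.resize(s[165:250,320:405],None,fx=4.5,fy=4.5,interpolation=cv2.INTER_CUBIC)
H=max(b.shape[0],c.shape[0]); o=np.zeros((H,b.shape[1]+c.shape[1],3),np.uint8)
o[:b.shape[0],:b.shape[1]]=b;o[:c.shape[0],b.shape[1]:]=c
cv2.imwrite('pics/c2.png',o);print(o.shape)
```

```text
(399, 662, 3)
```

View pics/c1.png

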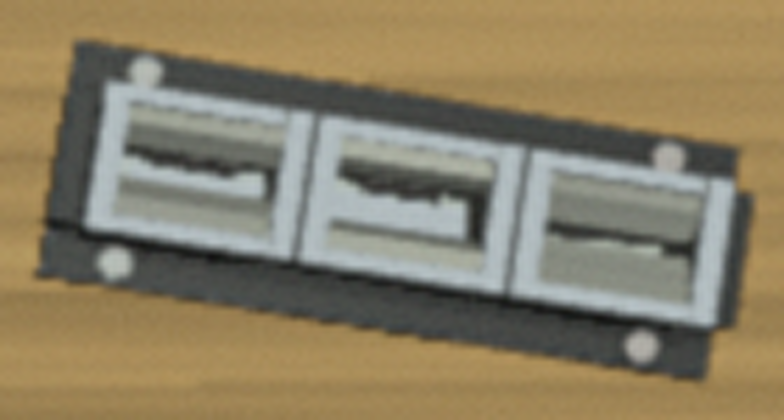

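View pics/c2.png

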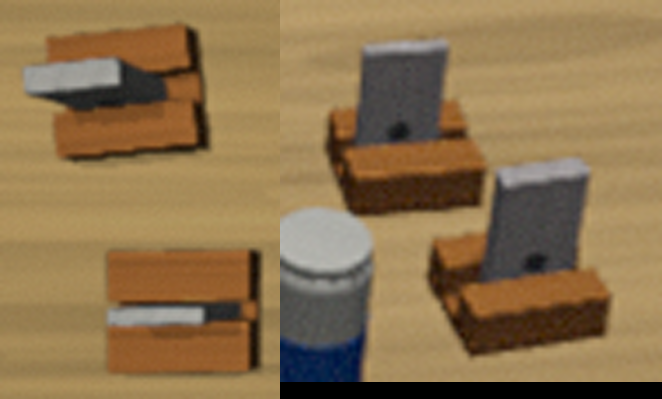

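Top crop: the slot at image-left has a medium throat, the middle one is widest and the one at image-right is narrow. The thick plate's top face centre is near crop (75,77) and the thin plate's near (155,316).

```bash
cat >> h.py <<'E'
def K(f):
    F=f['pixels'].shape[0]/2/np.tan(np.radians(f['fov_y']/2)); return np.array([[F,0,f['cx']],[0,F,f['cy']],[0,0,1]])
from scipy.spatial.transform import Rotation as Ro
def ext(f):
    if 'mount' not in f: return np.array(f['R']),np.array(f['t'])
    s=f['s']; T=np.eye(4);T[:3,:3]=Ro.from_euler('xyz',s['tcp_rot']).as_matrix();T[:3,3]=s['eef_pos']
    C=np.linalg.inv(T@np.array(f['mount'])); return C[:3,:3],C[:3,3]
def atz(f,p,z):
    R,t=ext(f); d=R.T@np.linalg.inv(K(f))@np.array([p[0],p[1],1.]); c=-R.T@t
    return c+d*(z-c[2])/d[2]
def proj(f,X):
    R,t=ext(f); q=K(f)@(R@np.asarray(X,float)+t); return q[:2]/q[2]
def tri(f,p,g,q):
    P=[K(a)@np.c_[ext(a)[0],ext(a)[1]] for a in(f,g)]
    x=cv2.triangulatePoints(P[0],P[1],np.array(p,float).reshape(2,1),np.array(q,float).reshape(2,1)).ravel(); return x[:3]/x[3]
def load(t): return pickle.load(open(f'pics/{t}.pkl','rb'))
E
python3 - <<'E'
from h import *
np.set_printoptions(precision=1,suppress=True)
t=load('top0');s=load('scene0')
cr=lambda p,o,k:(np.array(p)+.5)/k-.5+np.array(o)
rk=[cr(p,(245,165),5.6) for p in[(107,84),(735,182),(713,328),(86,228)]]
X=np.array([atz(t,p,56) for p in rk]);print(X,X.mean(0),[np.linalg.norm(X[i]-X[i-1]) for i in range(4)])
d=(X[0]-X[1])+(X[3]-X[2]);print('rack y dir',np.degrees(np.arctan2(d[1],d[0])))
for n,c in dict(thick=[(24,67),(118,58),(126,88),(30,96)],thin=[(107,310),(204,307),(204,322),(107,326)]).items():
    Q=[cr(p,(100,148),3.5) for p in c]
    X=np.array([atz(t,p,96) for p in Q]);print(n,X.mean(0),[np.linalg.norm(X[i]-X[i-1]) for i in range(4)])
    d=X[0]-X[1]+X[3]-X[2];print(' ydir',np.degrees(np.arctan2(d[1],d[0])))
    sc=dict(thick=[(495,168),(583,158),(588,172),(500,186)],thin=[(362,45),(447,40),(447,52),(364,56)])[n]
    S=np.mean([cr(np.array(p)-[280,0],(320,165),4.5) for p in sc],0)
    print(' tri',tri(t,np.mean(Q,0),s,S))
E
```

```text
[[ 594.1  -14.1   56. ]
 [ 560.1 -238.1   56. ]
 [ 508.1 -229.7   56. ]
 [ 543.2   -6.8   56. ]] [ 551.4 -122.2   56. ] [np.float64(51.373418566532564), np.float64(226.5469842173383), np.float64(52.7115985320489), np.float64(225.60802364503618)]
rack y dir 81.21412935387664
thick [606.7 249.1  96. ] [np.float64(15.64486263861132), np.float64(48.84026903047588), np.float64(16.451884939113572), np.float64(49.80546589557071)]
 ydir 95.58323638056994
 tri [606.7 248.1  94.7]
thin [481.2 205.4  96. ] [np.float64(8.351469246002718), np.float64(50.13544069184024), np.float64(7.855352058904312), np.float64(50.12407158551913)]
 ydir 91.99711417009271
 tri [480.8 203.4  94. ]
```

```bash
cat >> h.py <<'E'
def go(x,y,z,yaw):
    s=r.sense(); R=Ro.from_euler('xyz',s['tcp_rot']); G=Ro.from_euler('xyz',[np.pi,0,np.radians(yaw)])
    d=R.inv().apply(np.array([x,y,z])-s['eef_pos'])/10; w=np.degrees((R.inv()*G).as_rotvec())
    print('clk',round(s['clock'],2),'pos',s['eef_pos'].round(1),'rpy',np.degrees(s['tcp_rot']).round(1),'F',s['contact_force'].round(1),'op',round(s['opening'],3)); print('MOVE',d.round(2).tolist(),w.round(1).tolist())
E
python3 - <<'E'
from h import *
t=load('top0'); print(atz(t,(200,92),160))
go(605,245,200,5.6)
E
```

```text
[732.25042608  95.76084722 160.        ]
clk 0.15 pos [ 263.7 -566.3  230.8] rpy [-1.8e+02  1.0e-01 -6.5e+01] F [1.  0.5 0.3] op 0.996
MOVE [-59.13, -65.19, 3.14] [-0.0, 0.0, -70.6]
```

{"op": "apply_moves", "data": {
  "targets": [
    [[1,-59.1,-65.2,3.1,0,0,-70.6],[1,-59.1,-65.2,3.1,0,0,-70.6],[1,-59.1,-65.2,3.1,0,0,-70.6],[1,-59.1,-65.2,3.1,0,0,-70.6],[1,-59.1,-65.2,3.1,0,0,-70.6],[1,-59.1,-65.2,3.1,0,0,-70.6],[1,-59.1,-65.2,3.1,0,0,-70.6],[1,-59.1,-65.2,3.1,0,0,-70.6]]
  ],
  "newtons": 100
}}

```text
clock: 0.95
eef_pos: [419.2, -196.2, 217.3]
tcp_rot: [-3.141, 0.0, 0.071]
contact_force: [0.7, -0.1, 0.2]
opening: 0.998
```

```bash
python3 -c "
from h import *
go(605,245,200,5.6)"
```

```text
clk 0.95 pos [ 419.2 -196.2  217.3] rpy [-180.     0.     4.1] F [ 0.7 -0.1  0.2] op 0.998
MOVE [21.66, -42.69, 1.76] [-0.0, 0.0, -1.5]
```

{"op": "apply_moves", "data": {
  "targets": [
    [[1,21.7,-42.7,1.8,0,0,-1.5],[1,21.7,-42.7,1.8,0,0,-1.5],[1,21.7,-42.7,1.8,0,0,-1.5],[1,21.7,-42.7,1.8,0,0,-1.5],[1,21.7,-42.7,1.8,0,0,-1.5],[1,21.7,-42.7,1.8,0,0,-1.5],[1,21.7,-42.7,1.8,0,0,-1.5],[1,21.7,-42.7,1.8,0,0,-1.5]]
  ]
}}

```text
clock: 1.75
eef_pos: [574.3, 172.5, 202.3]
tcp_rot: [-3.141, 0.0, 0.097]
contact_force: [0.6, -0.7, 0.2]
opening: 1.003
```

```bash
python3 -c "
from h import *
go(606.7,249,62,5.6)
f=grab('wrist','w1'); 
for x in (-7.5,7.5):
  for y in(-25,25):
    a=np.radians(5.6); X=[606.7+x*np.cos(a)-y*np.sin(a),249+x*np.sin(a)+y*np.cos(a),96]; p=proj(f,X); print(p); cv2.circle(f['pixels'],tuple(int(round(v)) for v in p),2,(255,0,0),-1)
cv2.imwrite('pics/w1a.png',f['pixels'][:,:,::-1])
"
```

```text
clk 1.75 pos [574.3 172.5 202.3] rpy [-180.     0.     5.6] F [ 0.6 -0.7  0.2] op 1.003
MOVE [3.98, -7.29, 14.04] [-0.0, 0.0, -0.0]
[322.41295327 148.42955437]
[325.06968352  80.6931355 ]
[341.27197138 148.45548528]
[345.0911185   80.72274756]
```

View pics/w1a.png

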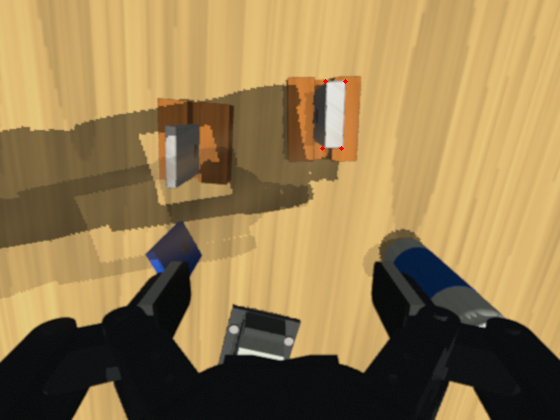

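The wrist view shows the projected corners (322–345, 81–148) matching the thick plate's white top face to within about 1–2 px. The estimate holds, so I'll descend and grip.

{"op": "apply_moves", "data": {
  "targets": [
    [[1,4.0,-7.3,2,0,0,0],[1,4.0,-7.3,4,0,0,0],[1,4.0,-7.3,8,0,0,0],[1,4.0,-7.3,11,0,0,0],[1,4.0,-7.3,14.1,0,0,0],[1,4.0,-7.3,14.1,0,0,0],[1,4.0,-7.3,14.1,0,0,0],[-1,4.0,-7.3,14.1,0,0,0]]
  ]
}}

```text
clock: 2.6
eef_pos: [611.4, 256.3, 63.7]
tcp_rot: [-3.136, -0.006, 0.098]
contact_force: [-0.1, -0.0, -0.2]
opening: 0.851
```

{"op": "apply_moves", "data": {
  "targets": [
    [[-1,0,0,0,0,0,0],[-1,0,0,0,0,0,0],[-1,0,0,0,0,0,0],[-1,0,0,0,0,0,0],[-1,0,0,0,0,0,0],[-1,0,0,0,0,0,0]]
  ],
  "newtons": 100
}}

```text
clock: 3.2
eef_pos: [610.4, 256.3, 64.4]
tcp_rot: [-3.136, -0.004, 0.098]
contact_force: [-5.4, -0.6, 9.6]
opening: 0.163
```

```bash
python3 -c "
from h import *
go(606.7,249,150,5.6)"
```

```text
clk 3.2 pos [610.4 256.3  64.4] rpy [-179.7   -0.2    5.6] F [-5.4 -0.6  9.6] op 0.163
MOVE [-0.41, 0.64, -8.56] [-0.3, -0.2, 0.0]
```

{"op": "apply_moves", "data": {
  "targets": [
    [[-1,0,0,-2,0,0,0],[-1,0,0,-5,0,0,0],[-1,0,0,-8,0,0,0],[-1,0,0,-11,-0.3,-0.2,0],[-1,0,0,-11,-0.3,-0.2,0],[-1,0,0,-11,-0.3,-0.2,0]]
  ]
}}

```text
clock: 3.8
eef_pos: [609.6, 255.5, 173.7]
tcp_rot: [3.141, 0.0, 0.098]
contact_force: [0.0, -0.2, -6.2]
opening: 0.16
```

```bash
python3 -c "
from h import *
go(552.5,-115.4,175,-8.8)"
```

```text
clk 3.8 pos [609.6 255.5 173.7] rpy [180.    0.    5.6] F [ 0.  -0.2 -6.2] op 0.16
MOVE [-9.33, 36.35, -0.13] [0.0, 0.0, 14.4]
```

Lifted: the force shows the plate's weight, about 5–6 N.

{"op": "apply_moves", "data": {
  "targets": [
    [[-1,-5,5,-0.1,0,0,4],[-1,-9.3,10,-0.1,0,0,14.4],[-1,-9.3,36.4,-0.1,0,0,14.4],[-1,-9.3,36.4,-0.1,0,0,14.4],[-1,-9.3,36.4,-0.1,0,0,14.4],[-1,-9.3,36.4,-0.1,0,0,14.4],[-1,-9.3,36.4,-0.1,0,0,14.4],[-1,-9.3,36.4,-0.1,0,0,14.4]]
  ]
}}

```text
clock: 4.6
eef_pos: [550.9, -118.0, 172.2]
tcp_rot: [3.142, 0.004, -0.154]
contact_force: [0.0, 0.2, -5.6]
opening: 0.158
```

{"op": "apply_moves", "data": {
  "targets": [
    [[-1,0,2,0,0,0,0],[-1,0,2,0,0,0,0],[-1,0,2,0,0,0,0],[-1,0,2,0,0,0,0]]
  ]
}}

```text
clock: 5.0
eef_pos: [547.2, -136.7, 171.0]
tcp_rot: [-3.141, 0.006, -0.153]
contact_force: [0.0, 0.1, -4.6]
opening: 0.16
```

```bash
python3 -c "
from h import *
go(552.5,-115.4,175,-8.8)
f=grab('wrist','w2'); 
cv2.imwrite('pics/w2a.png',cv2.resize(f['pixels'][:,:,::-1],None,fx=1.4,fy=1.4))
"
```

```text
clk 5.0 pos [ 547.2 -136.7  171. ] rpy [-180.     0.3   -8.8] F [ 0.   0.1 -4.6] op 0.16
MOVE [0.2, -2.19, -0.4] [-0.0, 0.3, 0.0]
```

View pics/w2a.png

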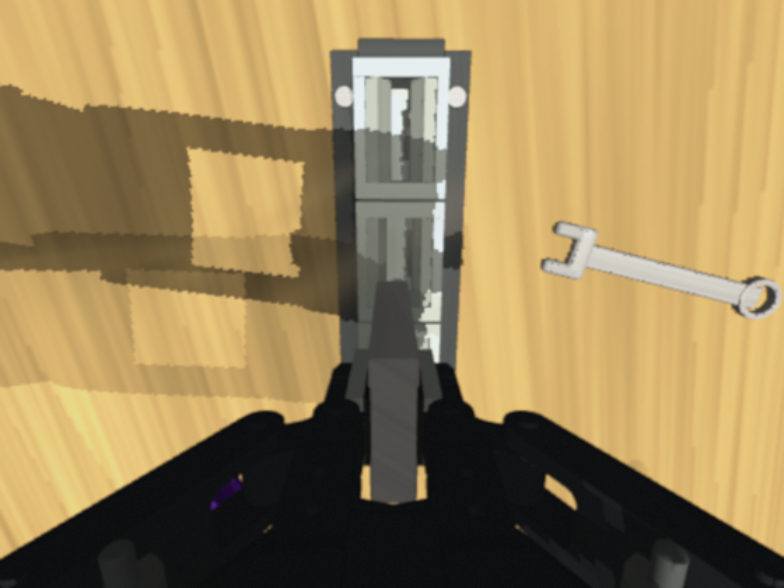

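The wrist view shows the rack's left block with its far edge at y≈57 (x 353–449) and block joints at y≈200 and 323. The held plate's lower far edge is at (378–408, 283).

```bash
python3 -c "
from h import *
np.set_printoptions(precision=1,suppress=True)
f=load('w2'); t=load('top0'); c=lambda p:(np.array(p)+.5)/1.4-.5
X=np.array([atz(f,c(p),56) for p in [(353,57),(449,57),(445,200),(355,200),(358,323),(441,323)]]);print(X)
print('widths',np.linalg.norm(X[0]-X[1]),np.linalg.norm(X[2]-X[3]),np.linalg.norm(X[4]-X[5]))
m=[(X[0]+X[1])/2,(X[2]+X[3])/2,(X[4]+X[5])/2];print(np.array(m))
d=m[0]-m[2];print(np.linalg.norm(d),np.degrees(np.arctan2(d[1],d[0])),'mid slot',(m[1]+m[2])/2)
L=np.array([[atz(f,c(p),115)] for p in [(378,283),(408,283)]]).reshape(2,3);print('plate edge',L)
a=f['s']; R=Ro.from_euler('xyz',a['tcp_rot'])
print('in tool',R.inv().apply(L-a['eef_pos']))
cr=lambda p,o,k:(np.array(p)+.5)/k-.5+np.array(o)
for a,b in zip([(107,84),(86,228)],[(449,57),(353,57)]): print('tri',tri(t,cr(a,(245,165),5.6),f,c(b)))
"
```

```text
[[ 543.8   -8.1   56. ]
 [ 594.6  -16.    56. ]
 [ 583.7  -90.1   56. ]
 [ 531.7  -82.2   56. ]
 [ 520.1 -158.    56. ]
 [ 572.2 -165.8   56. ]]
widths 51.37655952982383 52.6211784705992 52.72322193985608
[[ 569.2  -12.    56. ]
 [ 557.7  -86.2   56. ]
 [ 546.2 -161.9   56. ]]
151.61997686565186 81.25543201549226 mid slot [ 551.9 -124.    56. ]
plate edge [[ 541.8 -118.4  115. ]
 [ 555.9 -120.6  115. ]]
in tool [[ -7.8 -17.2  56. ]
 [  6.5 -17.3  56. ]]
tri [595.2 -14.3  48. ]
tri [543.5  -6.8  50.2]
```

```bash
python3 -c "
from h import *
go(553.2,-115.9,120,-8.8)"
```

```text
clk 5.05 pos [ 547.5 -136.6  171.4] rpy [-180.     0.3   -8.7] F [ 0.4  0.1 -4.3] op 0.161
MOVE [0.28, -2.13, 5.14] [-0.0, 0.3, 0.1]
```

{"op": "apply_moves", "data": {
  "targets": [
    [[-1,0.3,-2.1,0,0,0.3,0],[-1,0.3,-2.1,0,0,0.3,0],[-1,0.3,-2.1,2.5,0,0.3,0],[-1,0.3,-2.1,5.1,0,0.3,0],[-1,0.3,-2.1,5.1,0,0.3,0],[-1,0.3,-2.1,5.1,0,0.3,0],[-1,0.3,-2.1,5.1,0,0.3,0],[-1,0.3,-2.1,5.1,0,0.3,0]]
  ]
}}

```text
clock: 5.85
eef_pos: [554.3, -116.4, 121.7]
tcp_rot: [-3.141, -0.002, -0.152]
contact_force: [0.2, 0.3, -5.4]
opening: 0.158
```

```bash
python3 -c "
from h import *
go(553.2,-115.9,90,-8.8)"
```

```text
clk 5.85 pos [ 554.3 -116.4  121.7] rpy [-1.8e+02 -1.0e-01 -8.7e+00] F [ 0.2  0.3 -5.4] op 0.158
MOVE [-0.12, -0.03, 3.17] [-0.0, -0.1, 0.1]
```

{"op": "apply_moves", "data": {
  "targets": [
    [[-1,-0.1,0,0.5,0,-0.1,0],[-1,-0.1,0,1.0,0,-0.1,0],[-1,-0.1,0,1.4,0,-0.1,0],[-1,-0.1,0,1.8,0,-0.1,0],[-1,-0.1,0,2.1,0,-0.1,0],[-1,-0.1,0,2.4,0,-0.1,0],[-1,-0.1,0,2.6,0,-0.1,0]]
  ]
}}

```text
clock: 6.55
eef_pos: [553.3, -116.2, 95.3]
tcp_rot: [-3.141, -0.0, -0.152]
contact_force: [0.8, 0.4, -6.4]
opening: 0.156
```

```bash
python3 -c "
from h import *
go(553.2,-115.9,85,-8.8)"
```

```text
clk 6.55 pos [ 553.3 -116.2   95.3] rpy [-180.    -0.    -8.7] F [ 0.8  0.4 -6.4] op 0.156
MOVE [-0.01, -0.03, 1.03] [-0.0, -0.0, 0.1]
```

The plate is in the throat with no contact force. Continuing down.

{"op": "apply_moves", "data": {
  "targets": [
    [[-1,0,0,0.4,0,0,0],[-1,0,0,0.7,0,0,0],[-1,0,0,1.0,0,0,0],[-1,0,0,1.3,0,0,0],[-1,0,0,1.5,0,0,0],[-1,0,0,1.5,0,0,0]]
  ]
}}

```text
clock: 7.15
eef_pos: [553.0, -116.1, 80.4]
tcp_rot: [-3.141, 0.0, -0.153]
contact_force: [-2.6, 0.2, -0.1]
opening: 0.159
```

{"op": "apply_moves", "data": {
  "targets": [
    [[-1,0,0,0.2,0,0,0],[-1,0,0,0.3,0,0,0],[-1,0,0,0.4,0,0,0],[-1,0,0,0.4,0,0,0]]
  ]
}}

```text
clock: 7.55
eef_pos: [553.1, -116.1, 76.5]
tcp_rot: [-3.141, 0.0, -0.153]
contact_force: [-3.3, 0.7, 3.2]
opening: 0.16
```

Keeper force is felt (about 9 N net of the weight). I'll go on slowly to the floor at about 70.

{"op": "apply_moves", "data": {
  "targets": [
    [[-1,0,0,0.2,0,0,0],[-1,0,0,0.3,0,0,0],[-1,0,0,0.4,0,0,0],[-1,0,0,0.4,0,0,0]]
  ]
}}

```text
clock: 7.95
eef_pos: [553.0, -116.1, 72.3]
tcp_rot: [-3.141, 0.0, -0.153]
contact_force: [-2.6, 1.9, 2.4]
opening: 0.158
```

{"op": "apply_moves", "data": {
  "targets": [
    [[-1,0,0,0.1,0,0,0],[-1,0,0,0.2,0,0,0],[-1,0,0,0.2,0,0,0]]
  ]
}}

```text
clock: 8.25
eef_pos: [553.1, -116.1, 70.7]
tcp_rot: [-3.141, 0.0, -0.153]
contact_force: [-5.7, 1.5, 10.2]
opening: 0.161
```

{"op": "apply_moves", "data": {
  "targets": [
    [[-1,0,0,0.05,0,0,0],[-1,0,0,0.1,0,0,0],[-1,0,0,0.1,0,0,0]]
  ]
}}

```text
clock: 8.55
eef_pos: [553.2, -116.1, 70.7]
tcp_rot: [-3.141, -0.0, -0.153]
contact_force: [-7.3, 2.2, 16.9]
opening: 0.162
```

It's on the floor: z stopped at 70.7 and the force is rising. Release, lift straight up, then check.

{"op": "apply_moves", "data": {
  "targets": [
    [[-1,0,0,-0.03,0,0,0],[1,0,0,-0.03,0,0,0],[1,0,0,-0.03,0,0,0],[1,0,0,-0.03,0,0,0],[1,0,0,-0.03,0,0,0],[1,0,0,-4,0,0,0],[1,0,0,-9,0,0,0],[1,0,0,-12,0,0,0]]
  ]
}}

```text
clock: 9.35
eef_pos: [554.4, -116.4, 193.9]
tcp_rot: [-3.141, -0.003, -0.153]
contact_force: [0.5, 0.7, -0.2]
opening: 0.999
```

```bash
python3 -c "
from h import *
go(481,204.4,200,2)
t=grab('top','t1');s=grab('scene','s1')
a=cv2.resize(t['pixels'][165:240,245:385],(784,420),interpolation=cv2.INTER_CUBIC)
"
```

```text
clk 9.35 pos [ 554.4 -116.4  193.9] rpy [-180.    -0.2   -8.7] F [ 0.5  0.7 -0.2] op 0.999
MOVE [-12.13, -30.59, -0.64] [0.0, -0.2, -10.7]
```

{"op": "apply_moves", "data": {
  "targets": [
    [[1,-12.1,-30.6,-0.6,0,-0.2,-10.7],[1,-12.1,-30.6,-0.6,0,-0.2,-10.7],[1,-12.1,-30.6,-0.6,0,-0.2,-10.7],[1,-12.1,-30.6,-0.6,0,-0.2,-10.7],[1,-12.1,-30.6,-0.6,0,-0.2,-10.7],[1,-12.1,-30.6,-0.6,0,-0.2,-10.7],[1,-12.1,-30.6,-0.6,0,-0.2,-10.7],[1,-12.1,-30.6,-0.6,0,-0.2,-10.7]]
  ]
}}

```text
clock: 10.25
eef_pos: [482.1, 207.2, 199.8]
tcp_rot: [3.141, -0.004, 0.038]
contact_force: [0.7, 0.2, -0.0]
opening: 1.002
```

{"op": "apply_moves", "data": {
  "targets": [
    [[1,0,0,0,0,0,0],[1,0,0,0,0,0,0]]
  ]
}}

```text
clock: 10.45
eef_pos: [481.9, 206.6, 199.1]
tcp_rot: [3.14, -0.004, 0.038]
contact_force: [-0.6, -0.3, 0.0]
opening: 1.003
```

```bash
python3 -c "
from h import *
go(481.2,204.8,62,2)
f=grab('wrist','w3'); 
t=grab('top','t2');s=grab('scene','s2')
def cp(c,x,y,z,w,yaw,col):
  for a,b in ((-1,-1),(-1,1),(1,1),(1,-1)):
    th=np.radians(yaw);X=[x+a*w/2*np.cos(th)-b*25*np.sin(th),y+a*w/2*np.sin(th)+b*25*np.cos(th),z]; p=proj(c,X).round().astype(int); c['pixels'][p[1],p[0]]=col
cp(f,481.2,204.8,96,9,2,(255,0,0))
for c in(t,s): cp(c,551.7,-123.1,102,15,-8.8,(255,0,0))
rs=lambda im,k:cv2.resize(im,None,fx=k,fy=k,interpolation=cv2.INTER_NEAREST)
A=rs(f['pixels'][0:200,180:380],2); B=rs(t['pixels'][165:240,245:385],2.8); C=rs(s['pixels'][190:250,165:285],3.2)
o=np.zeros((600,800,3),np.uint8); o[:400,:400]=A; o[:B.shape[0],400:400+B.shape[1]]=B; o[400:400+C.shape[0],400:400+C.shape[1]]=C
cv2.imwrite('pics/m1.png',o[:,:,::-1])
"
```

```text
clk 10.45 pos [481.9 206.6 199.1] rpy [179.9  -0.2   2.2] F [-0.6 -0.3  0. ] op 1.003
MOVE [-0.12, 0.16, 13.71] [0.1, -0.2, 0.2]
```

View pics/m1.png

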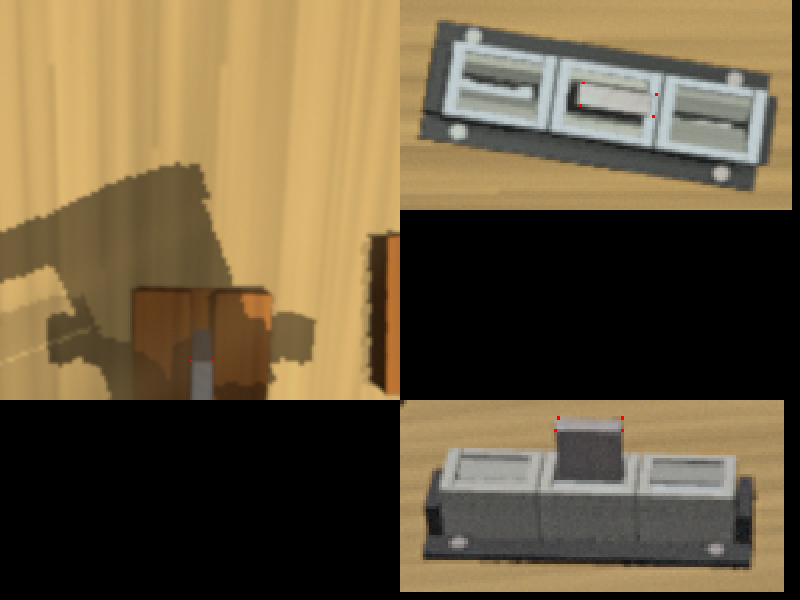

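The composite shows the thick plate's top face on the predicted home corners in both the top view (580–656, 83–116) and the scene view, so it stands on the floor at z≈102. The thin plate's far edge matches the prediction at (190–214, 360).

{"op": "apply_moves", "data": {
  "targets": [
    [[1,-0.1,0.2,4,0.1,-0.2,0],[1,-0.1,0.2,8,0.1,-0.2,0],[1,-0.1,0.2,11,0.1,-0.2,0],[1,-0.1,0.2,13.7,0.1,-0.2,0],[1,-0.1,0.2,13.7,0.1,-0.2,0],[1,-0.1,0.2,13.7,0.1,-0.2,0],[1,-0.1,0.2,13.7,0.1,-0.2,0],[-1,-0.1,0.2,13.7,0.1,-0.2,0]]
  ]
}}

```text
clock: 11.4
eef_pos: [483.0, 204.4, 64.1]
tcp_rot: [-3.14, -0.003, 0.036]
contact_force: [0.4, 0.2, -0.2]
opening: 0.856
```

{"op": "apply_moves", "data": {
  "targets": [
    [[-1,0,0,0,0,0,0],[-1,0,0,0,0,0,0],[-1,0,0,0,0,0,0],[-1,0,0,0,0,0,0],[-1,0,0,0,0,0,0],[-1,0,0,0,0,0,0]]
  ],
  "newtons": 100
}}

```text
clock: 12.0
eef_pos: [483.0, 204.4, 64.4]
tcp_rot: [-3.14, -0.003, 0.036]
contact_force: [-1.5, -0.8, 5.6]
opening: 0.088
```

{"op": "apply_moves", "data": {
  "targets": [
    [[-1,0,0,-2,0,0,0],[-1,0,0,-5,0,0,0],[-1,0,0,-8,0,0,0],[-1,0,0,-11,0,0,0],[-1,0,0,-11,0,0,0],[-1,0,0,-11,0,0,0]]
  ]
}}

```text
clock: 12.6
eef_pos: [482.6, 204.1, 174.2]
tcp_rot: [-3.14, -0.004, 0.036]
contact_force: [-0.4, -0.3, -3.9]
opening: 0.092
```

```bash
python3 -c "
from h import *
go(562.5,-40,185,-8.8)"
```

```text
clk 12.6 pos [482.6 204.1 174.2] rpy [-179.9   -0.2    2.1] F [-0.4 -0.3 -3.9] op 0.092
MOVE [7.11, 24.68, -1.11] [-0.1, -0.2, 10.9]
```

Thin plate lifted (about 3.5 N, opening matches 9 mm). Going to the left (medium) slot.

{"op": "apply_moves", "data": {
  "targets": [
    [[-1,2,5,-1.1,0,0,5],[-1,7.1,25.2,-1.1,-0.1,-0.2,10.9],[-1,7.1,25.2,-1.1,-0.1,-0.2,10.9],[-1,7.1,25.2,-1.1,-0.1,-0.2,10.9],[-1,7.1,25.2,-1.1,-0.1,-0.2,10.9],[-1,7.1,25.2,-1.1,-0.1,-0.2,10.9],[-1,7.1,25.2,-1.1,-0.1,-0.2,10.9],[-1,7.1,25.2,-1.1,-0.1,-0.2,10.9]]
  ]
}}

```text
clock: 13.4
eef_pos: [561.4, -44.6, 183.3]
tcp_rot: [-3.141, 0.003, -0.155]
contact_force: [0.5, 0.3, -2.8]
opening: 0.088
```

{"op": "apply_moves", "data": {
  "targets": [
    [[-1,0,0,0,0,0,0],[-1,0,0,0,0,0,0]]
  ]
}}

```text
clock: 13.6
eef_pos: [560.6, -43.2, 182.8]
tcp_rot: [-3.141, 0.005, -0.153]
contact_force: [0.5, -0.3, -3.6]
opening: 0.087
```

```bash
python3 -c "
from h import *
go(563.7,-48,121,-8.8)
f=grab('wrist','w4'); 
cv2.imwrite('pics/w4a.png',cv2.resize(f['pixels'][:,180:380,::-1],None,fx=2.5,fy=1.4)[:588])
cv2.imwrite('pics/w4a.png',cv2.resize(f['pixels'][0:300,180:380,::-1],None,fx=2,fy=2))
"
```

```text
clk 13.6 pos [560.6 -43.2 182.8] rpy [-179.9    0.3   -8.8] F [ 0.5 -0.3 -3.6] op 0.087
MOVE [0.41, 0.44, 6.17] [-0.1, 0.3, 0.0]
```

View pics/w4a.png

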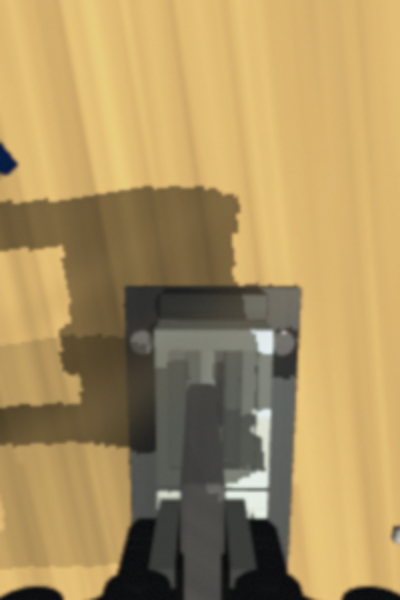

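The view shows the left block's far edge at y≈330 (x 154–272), its joint at y≈490, and the plate's lower far edge at y≈384 (x 188–216).

```bash
python3 -c "
from h import *
np.set_printoptions(precision=1,suppress=True)
f=load('w4'); c=lambda p:(np.array(p)+.5)/2-.5+[180,0]
X=np.array([atz(f,c(p),56) for p in [(154,330),(272,330),(269,490),(156,490)]]);print(X,X.mean(0),np.linalg.norm(X[0]-X[1]),np.linalg.norm(X[2]-X[1]))
L=np.array([atz(f,c(p),182.8-56) for p in [(188,384),(216,384)]]);a=f['s'];R=Ro.from_euler('xyz',a['tcp_rot'])
print(L,R.inv().apply(L-a['eef_pos']))
"
```

```text
[[543.6  -8.3  56. ]
 [594.6 -16.1  56. ]
 [584.2 -90.8  56. ]
 [531.5 -82.9  56. ]] [563.5 -49.5  56. ] 51.53404180646524 75.43706226209906
[[559.  -18.3 126.8]
 [568.1 -19.7 126.8]] [[ -5.2 -24.3  56. ]
 [  4.1 -24.3  56. ]]
```

{"op": "apply_moves", "data": {
  "targets": [
    [[-1,0.4,0.4,0,0,0.3,0],[-1,0.4,0.4,0,0,0.3,0],[-1,0.4,0.4,3,0,0.3,0],[-1,0.4,0.4,6.1,0,0.3,0],[-1,0.4,0.4,6.1,0,0.3,0],[-1,0.4,0.4,6.1,0,0.3,0],[-1,0.4,0.4,6.1,0,0.3,0]]
  ]
}}

```text
clock: 14.35
eef_pos: [565.2, -47.9, 123.6]
tcp_rot: [-3.141, -0.003, -0.153]
contact_force: [-0.7, -0.2, -1.8]
opening: 0.09
```

```bash
python3 -c "
from h import *
go(564.1,-48.1,95,-8.8)"
```

```text
clk 14.35 pos [565.2 -47.9 123.6] rpy [-179.9   -0.2   -8.8] F [-0.7 -0.2 -1.8] op 0.09
MOVE [-0.11, 0.04, 2.86] [-0.1, -0.2, 0.0]
```

{"op": "apply_moves", "data": {
  "targets": [
    [[-1,-0.1,0,0.5,0,-0.2,0],[-1,-0.1,0,1.0,0,-0.2,0],[-1,-0.1,0,1.4,0,-0.2,0],[-1,-0.1,0,1.8,0,-0.2,0],[-1,-0.1,0,2.1,0,-0.2,0],[-1,-0.1,0,2.4,0,-0.2,0],[-1,-0.1,0,2.7,0,-0.2,0]]
  ]
}}

```text
clock: 15.05
eef_pos: [564.3, -47.7, 96.3]
tcp_rot: [-3.141, 0.0, -0.153]
contact_force: [0.3, 0.2, -3.8]
opening: 0.09
```

```bash
python3 -c "
from h import *
go(564.1,-48.1,82,-8.8)"
```

```text
clk 15.05 pos [564.3 -47.7  96.3] rpy [-179.9    0.    -8.8] F [ 0.3  0.2 -3.8] op 0.09
MOVE [-0.01, 0.04, 1.43] [-0.1, 0.0, 0.0]
```

The bottom is at about 40, below the slopes, with no contact, so it fits. Going on.

{"op": "apply_moves", "data": {
  "targets": [
    [[-1,0,0,0.4,0,0,0],[-1,0,0,0.7,0,0,0],[-1,0,0,1.0,0,0,0],[-1,0,0,1.3,0,0,0],[-1,0,0,1.5,0,0,0],[-1,0,0,1.5,0,0,0]]
  ]
}}

```text
clock: 15.65
eef_pos: [563.6, -47.5, 81.0]
tcp_rot: [-3.14, 0.002, -0.154]
contact_force: [-2.9, 1.4, -1.4]
opening: 0.089
```

{"op": "apply_moves", "data": {
  "targets": [
    [[-1,0,0,0.2,0,0,0],[-1,0,0,0.3,0,0,0],[-1,0,0,0.4,0,0,0],[-1,0,0,0.4,0,0,0]]
  ]
}}

```text
clock: 16.05
eef_pos: [563.6, -47.5, 77.7]
tcp_rot: [-3.14, 0.002, -0.154]
contact_force: [-4.4, 0.8, 8.0]
opening: 0.088
```

{"op": "apply_moves", "data": {
  "targets": [
    [[-1,0,0,0.2,0,0,0],[-1,0,0,0.3,0,0,0],[-1,0,0,0.4,0,0,0],[-1,0,0,0.4,0,0,0]]
  ]
}}

```text
clock: 16.45
eef_pos: [563.5, -47.5, 74.2]
tcp_rot: [-3.14, 0.002, -0.154]
contact_force: [-4.1, -0.9, 5.1]
opening: 0.087
```

{"op": "apply_moves", "data": {
  "targets": [
    [[-1,0,0,0.1,0,0,0],[-1,0,0,0.2,0,0,0],[-1,0,0,0.2,0,0,0]]
  ]
}}

```text
clock: 16.75
eef_pos: [563.5, -47.6, 72.6]
tcp_rot: [-3.14, 0.002, -0.155]
contact_force: [-3.2, 0.0, 4.1]
opening: 0.086
```

{"op": "apply_moves", "data": {
  "targets": [
    [[-1,0,0,0.1,0,0,0],[-1,0,0,0.2,0,0,0],[-1,0,0,0.2,0,0,0]]
  ]
}}

```text
clock: 17.05
eef_pos: [563.4, -47.6, 70.9]
tcp_rot: [-3.14, 0.002, -0.155]
contact_force: [-3.1, 0.2, 4.1]
opening: 0.089
```

{"op": "apply_moves", "data": {
  "targets": [
    [[-1,0,0,0.1,0,0,0],[-1,0,0,0.1,0,0,0]]
  ]
}}

```text
clock: 17.25
eef_pos: [563.5, -47.7, 70.3]
tcp_rot: [-3.14, 0.001, -0.155]
contact_force: [-3.4, 0.1, 4.4]
opening: 0.089
```

{"op": "apply_moves", "data": {
  "targets": [
    [[-1,0,0,0.1,0,0,0],[-1,0,0,0.1,0,0,0]]
  ]
}}

```text
clock: 17.45
eef_pos: [563.4, -47.7, 69.7]
tcp_rot: [-3.14, 0.001, -0.156]
contact_force: [-3.8, -0.1, 4.9]
opening: 0.086
```

{"op": "apply_moves", "data": {
  "targets": [
    [[-1,0,0,0.05,0,0,0],[-1,0,0,0.1,0,0,0],[-1,0,0,0.1,0,0,0]]
  ]
}}

```text
clock: 17.75
eef_pos: [563.5, -47.7, 69.6]
tcp_rot: [-3.14, 0.001, -0.156]
contact_force: [-5.3, 1.0, 11.8]
opening: 0.094
```

The floor is reached (z stops at 69.6, force up). A final small press, then release and rise.

{"op": "apply_moves", "data": {
  "targets": [
    [[-1,0,0,0.05,0,0,0],[-1,0,0,0.08,0,0,0]]
  ]
}}

```text
clock: 17.95
eef_pos: [563.5, -47.7, 69.6]
tcp_rot: [-3.14, 0.001, -0.156]
contact_force: [-6.2, 0.6, 13.2]
opening: 0.091
```

{"op": "apply_moves", "data": {
  "targets": [
    [[1,0,0,0,0,0,0],[1,0,0,0,0,0,0],[1,0,0,0,0,0,0],[1,0,0,0,0,0,0],[1,0,0,-4,0,0,0],[1,0,0,-8,0,0,0],[1,0,0,-12,0,0,0],[1,0,0,-15,0,0,0]]
  ]
}}

```text
clock: 18.75
eef_pos: [564.4, -48.1, 222.1]
tcp_rot: [-3.14, -0.001, -0.156]
contact_force: [0.9, -0.2, 0.4]
opening: 1.0
```

{"op": "apply_moves", "data": {
  "targets": [
    [[1,-8,0,0,0,0,0],[1,-20,0,0,0,0,0],[1,-20,0,0,0,0,0],[1,-20,0,0,0,0,0],[1,-20,0,0,0,0,0],[1,-20,0,0,0,0,0],[1,-20,0,0,0,0,0],[1,-20,0,0,0,0,0]]
  ]
}}

```text
clock: 19.55
eef_pos: [368.2, -17.1, 222.1]
tcp_rot: [-3.14, -0.002, -0.156]
contact_force: [0.6, 0.5, -0.4]
opening: 1.003
```

```bash
python3 -c "
from h import *
go(400,-50,200,-8.8)
t=grab('top','t3');s=grab('scene','s3')
def cp(c,x,y,z,w,yaw,col):
  for a,b in ((-1,-1),(-1,1),(1,1),(1,-1)):
    th=np.radians(yaw);X=[x+a*w/2*np.cos(th)-b*25*np.sin(th),y+a*w/2*np.sin(th)+b*25*np.cos(th),z]; p=proj(c,X).round().astype(int); c['pixels'][p[1],p[0]]=col
full=s['pixels'][130:350,120:420].copy()
for c in(t,s): cp(c,551.7,-123.1,102,15,-8.8,(255,0,0)); cp(c,563,-48.5,102,9,-8.8,(255,0,0))
rs=lambda im,k:cv2.resize(im,None,fx=k,fy=k,interpolation=cv2.INTER_NEAREST)
B=rs(t['pixels'][165:240,245:385],2.8); C=rs(s['pixels'][190:250,165:285],3.2); D=rs(full,1.3)
o=np.zeros((540,800,3),np.uint8); o[:B.shape[0],:B.shape[1]]=B; o[:C.shape[0],400:400+C.shape[1]]=C; o[215:215+D.shape[0],:D.shape[1]]=D
E=t['pixels'][60:330,180:430]; o[215:485,400:650]=E
cv2.imwrite('pics/m2.png',o[:,:,::-1])
"
```

```text
clk 19.55 pos [368.2 -17.1 222.1] rpy [-1.799e+02 -1.000e-01 -9.000e+00] F [ 0.6  0.5 -0.4] op 1.003
MOVE [3.65, 2.76, 2.21] [-0.1, -0.1, -0.2]
```

View pics/m2.png

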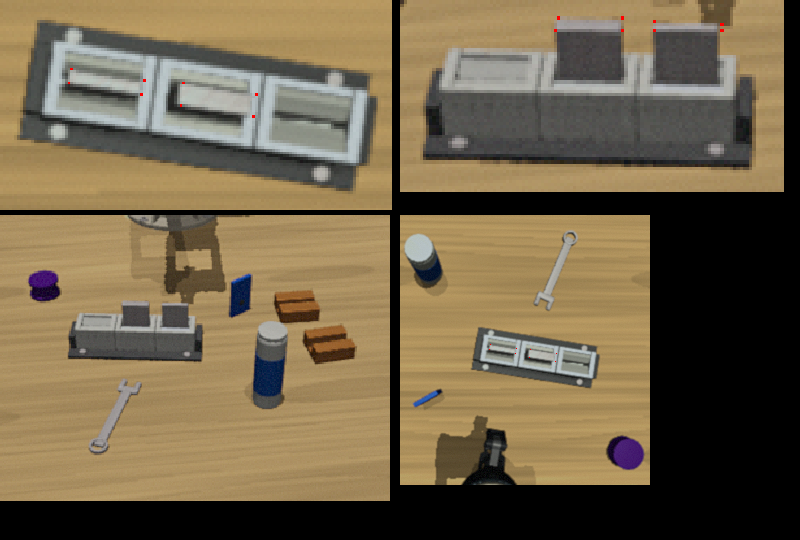

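The last picture shows both plates upright, with their tops on the predicted home corners. The front top edges are level at y≈30 in the scene crop. The bystanders haven't moved, and the arm is clear.

```bash
python3 -c "
from rig import r
print(r.sign_off())"
```

```text
the job is handed in; nothing more can be done
None
```

Both plates are home in the rack and released: the thick one in the middle slot (17.5 mm throat), the thin one in the left slot (11.5 mm). I picked the slots from the top picture, and each plate went in at the first try. The job took about 20 s.

**Forces:** each plate met its keeper, then stopped at floor height (underside about 14 mm up) with the force rising. The press peaked at about 22 N for the thick plate and 17 N for the thin one, once the plate's weight is added. The limit was 30 N.

**Last pictures:** both plates stand upright with their tops at the predicted home height of 102 mm, to within about 1 px. That is roughly 2–3 mm in the scene view. The spray can, wrench, purple roller end and blue decoy look unmoved, and the arm is well clear.

**What disagreed:**
- Two-view heights came out low: 48–50 mm for the block tops (56 given) and 94–95 mm for the plate tops (96 given).
- I gripped the thick plate about 7 mm off its centre along the width. I measured that with the wrist camera and corrected for it before inserting.

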